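# Release the ratchet clamp

### The job

Open the ratchet clamp fully, ready for the next stave: first throw the red pawl up off the toothed wheel and right over to its far side so that it stays off, then turn the crank backwards (anticlockwise as you face the sloping front) until it comes to its stop, pointing at the red dot. Do not disturb the oil can and the mug standing beside it.

Things in the scene. Friction and masses are not known exactly. Their poses are not given: they have to be found in the camera images.
- clamp: Grey bench clamp, fixed, base 275 x 290 mm, origin on the bench below the wheel centre; x to its back, y to its left, z up. Its flat front face rises to the back, 35 degrees from level: in this frame 'uphill' is (0.819, 0, 0.574), 'left' (0, 1, 0), the outward normal (-0.574, 0, 0.819). Wheel, pawl and crank turn about that normal. At its right a wood-lined jaw slides out as it opens.
- wheel_centre (a point): Centre of the steel ratchet wheel (116 mm across, 16 teeth) where its axis meets the face plane, 100 mm above the bench; fixed to the clamp, axes as clamp.
- shelf_edge (a point): Middle of the lower front edge of the clamp's wooden tool shelf, 340 mm above the bench, 75 mm behind the wheel centre. The shelf hangs over the rear, so an upright tool that carries the pawl over hits it: hold the tool along the face normal (35 degrees from vertical, leaning back towards the robot), fingers closing along the clamp's y.
- wheel (a joint): Turn of wheel and crank about the outward normal, rad. Starts near 0.1 to 0.6; grows when wound back (anticlockwise seen from the front), opening the jaw 20 mm per rad; stop at 2.7, fully open, arm pointing right at the red dot. At q the arm points 2.007 + q rad from uphill, counted to the left. With the pawl down it slips back at most one tooth (0.39 rad). About 2 N at the handle; stays where left.
- crank_grip (a point): Middle of the crank's wooden handle, a barrel 29 mm thick and 64 mm long that stands along the face normal 70 mm from the wheel axis; the point is 65 mm out from the face plane and the handle runs from 32 to 96 mm. The handle spins freely on its pin, so a grip need not turn with the crank; a tilt of 15 to 35 degrees serves here.
- pawl (a joint): Lift of the pawl about its pivot, rad, same sense as the wheel. 0 to 0.22 when it lies on the teeth, pointing uphill at 1.72, stop at 2.5 lying over on the far (left) side. Its own weight drops it on to the teeth below about 1.72, and over on to the stop above. At q its post lies -1.723 + q rad from uphill, counted to the left, seen from the pivot.
- pawl_pivot (a point): Point on the pawl's pivot axis, 50 mm out from the face plane (the level of pawl_grip); the pivot is 64 mm uphill and 65 mm left of the wheel centre.
- pawl_grip (a point): Point on the red round post of the pawl, 16 mm thick, that stands along the face normal 50 mm from the pivot axis; the point is 50 mm out from the face plane, the post runs from 15 to 67 mm. It takes well under 3 N to swing.
- oil_can: Loose tinplate oil can, 166 mm tall, left of the clamp; origin at its underside. Bystander.
- mug: Loose white enamel mug, 80 mm tall, right of the clamp; origin at its underside. Bystander.

How it is judged:
By the outcome, as a careful person would: the job done as asked, in the order asked, and still so for the second after the job is handed in, with the robot touching nothing.
It also fails if it takes over 58 s, if anything falls off the work surface, if the arm or the gripper's body presses on something with over 40 N, if the wrist force passes 120 N, or if a joint passes its speed limit or range.

### The arm

A 6-joint arm with a two-finger parallel gripper is mounted at the origin on a cart in front of the work surface, level with it; the furniture and walls round the work are solid. World frame = base frame: x ahead of the robot, y to its left, z up, the work surface at z = 0. Lengths are in mm, angles in degrees, forces in N, time in s.
With the tool pointing down it reaches from about 350 to 850 mm from the base axis. Payload 8.1 kg.
Tool frame: the origin (TCP) lies midway between the tips of the shut fingers; the grasp point (between the pads) lies 19 mm behind it (r.tcp_to_grasp is the distance from the TCP to the grasp point, in mm); z points along the fingers, y is the direction in which the jaws open and shut (so a half turn about z gives the same grasp; the last joint's range is limited). The gripper opens to 85 mm and grips with 20 to 120 N. Pads are 22 mm wide; open, the fingers measure 114 mm over their backs; the gripper's body (76 mm by 85 mm) begins 54 mm behind the grasp point. The pads swing forward as they close: fully open they stand 13 mm farther back than shut.
Start: joints at [-73.992, 7.471, 85.268, -0, 87.261, -4.893], TCP at [214.078, -560.514, 231.292] pointing down, gripper open.
Joint ranges: [-169.43, 169.43], [-51.17, 129.36], [1.28, 143.12], [-76.62, 256.62], [0, 156.53], [-152.29, 152.29]. Speed limits (degrees/s): [136.94, 136.94, 159.86, 180, 180, 180].

### API

Orientations are given as [roll, pitch, yaw] about the fixed x, y, z axes, in that order (R = Rz(yaw) Ry(pitch) Rx(roll)).
In Python, from bench import r gives the robot as it stands.
- The arm moves only by the tool jog_arm, never from a script. Its argument "targets" is a list of rows, each a list of 7 numbers: the shift along the tool's x, y, z in m, then the turn, a rotation vector about the tool's x, y, z in rad, then the closure, from 0 (fully open) to 1 (shut). In form: [[dx, dy, dz, wx, wy, wz, claw], ...]. A call has 1 to 5 rows; each row is the pose to reach, as a shift and turn from the pose commanded when the call began, along the tool's axes at that moment; what a row does not reach only later rows make up. A row lasts 1/12 s, in which the tool goes at most 41.7 mm and 7.16 degrees, less where a joint would pass 70% of its speed; a pose out of reach is approached as far as the arm can. A call with a gripper value outside its range is refused whole. The fingers move at their own pace and stop on an object; "newtons" is the grip in N (left out, the last holds). Time passes only in rows, so rows that repeat a pose let the fingers close. It gives the time, the measured TCP pose, the force and the opening at its end, in the units of the state.
- r.sense(): the state, without advancing time (a new reading comes with each control period).
- r.snapshot(name): name is "scene" or "side" or "wrist"; returns a dict with "pixels" (400x640x3 uint8, red, green, blue), "fx", "fy", "cx", "cy" (pixels), "dist" ([k1, k2, p1, p2, k3] as OpenCV has them; the pictures are not rectified), "origin" and "attitude" of the camera in the world. Camera axes: x right, y down, z forward; pixel columns grow to the right and rows downward; lengths in mm; the calibration is good to about 2 mm. A picture is of the moment at which its call begins. There is no depth.
- r.hand_in(): hands the job in, once; it reports no verdict.
The state is a dict: "time": time; "joint_pos": joint angles; "qd": joint speeds; "joint_efforts": joint torques, N m; "tool_pos": TCP position; "tcp_rot": TCP orientation; "ft_force": force on the tool from outside, world axes, zero at the start; "wrist_torque": the same for the moment, N m; "finger_gap": finger opening in mm.
Only numpy, scipy, OpenCV 4.12 (cv2) and the standard library are available. Lean on these libraries where they do the work, as an engineer would, in place of code of your own. Each camera call takes 0.05 s, during which the arm holds its last target.

## Working session

There is one attempt and no reset: what is moved stays moved. The work goes in short steps, Python scripts to look and compute and a tool call to move; the robot and the scene stay as the last step left them, time stands still between calls to the robot, and variables do not carry over. Pictures are saved under pics/ and viewed, and the job is handed in when it is done.

Besides the shell and the picture viewer there is one more tool, called after ">>>" as a command line: name --pt "numbers of a row" for each row, then --argument value for the rest. jog_arm: Moves the arm, as the interface text tells. Its arguments: {"type":"object","properties":{"targets":{"type":"array","items":{"type":"array","items":{"type":"number"}}},"newtons":{"type":"number"}},"required":["targets"]}

```bash
ls; mkdir -p pics
python3 - <<'E'
from bench import r
import cv2, numpy as np
s=r.sense(); print(s)
for n in ["scene","side","wrist"]:
    p=r.snapshot(n); cv2.imwrite(f"pics/a_{n}.png",p["pixels"][:,:,::-1])
    np.save(f"pics/a_{n}.npy",p,allow_pickle=True)
    print(n,{k:v for k,v in p.items() if k!="pixels"})
E
```

```text
pics
{'time': 0.0, 'joint_pos': array([-7.39926103e+01,  7.51463996e+00,  8.53297022e+01, -3.43682397e-04,
        8.72624693e+01, -4.89280528e+00]), 'qd': array([-0.02119548,  0.04444924,  0.06667592,  0.08358495, -0.0500805 ,
       -0.12448286]), 'joint_efforts': array([-2.70579752e-03, -5.69412625e+01, -5.00543189e+01, -3.79700487e-04,
        1.51138828e-02,  5.30413251e-05]), 'tool_pos': array([ 213.91171805, -559.97597506,  230.24527092]), 'tcp_rot': array([-1.79893548e+02, -8.76812852e-03,  2.09002035e+01]), 'ft_force': array([ 0.2314933 ,  0.4521203 , -0.06449715]), 'wrist_torque': array([ 0.00377472, -0.00511403, -0.0466161 ]), 'finger_gap': 85.51465355081945}
scene {'fx': 517.5533139618913, 'fy': 517.5533139618913, 'cx': 327.0144807782435, 'cy': 195.30922155825834, 'dist': array([-0.03953411,  0.        ,  0.        ,  0.        ,  0.        ]), 'origin': array([ -330.5028845 , -1192.40302164,   833.83607867]), 'attitude': array([-112.94498315,    0.26436467,  -39.77399608])}
side {'fx': 465.0186897214365, 'fy': 465.0186897214365, 'cx': 315.82580547275705, 'cy': 200.9505991337681, 'dist': array([0.03260277, 0.        , 0.        , 0.        , 0.        ]), 'origin': array([ 329.43793672, 1060.82300386, 1059.82522762]), 'attitude': array([-126.92481073,    0.66026869, -169.00956354])}
wrist {'fx': 354.96167766568686, 'fy': 354.96167766568686, 'cx': 322.03670302398217, 'cy': 194.14125907406864, 'dist': array([-0.0536185,  0.       ,  0.       ,  0.       ,  0.       ]), 'origin': array([ 285.78486527, -532.16886221,  374.0956752 ]), 'attitude': array([ 1.62540059e+02,  4.99219454e-03, -6.91348367e+01])}
```

View pics/a_scene.png

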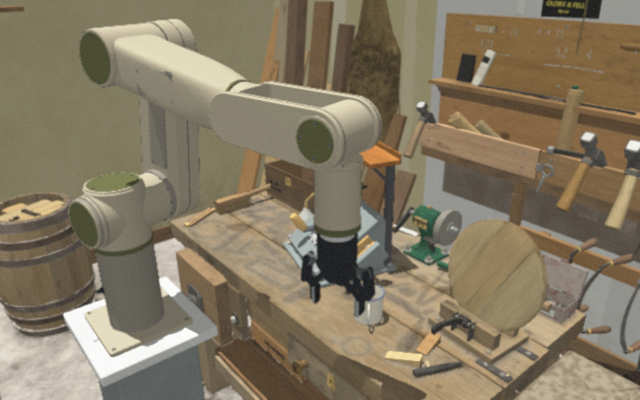

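View pics/a_side.png

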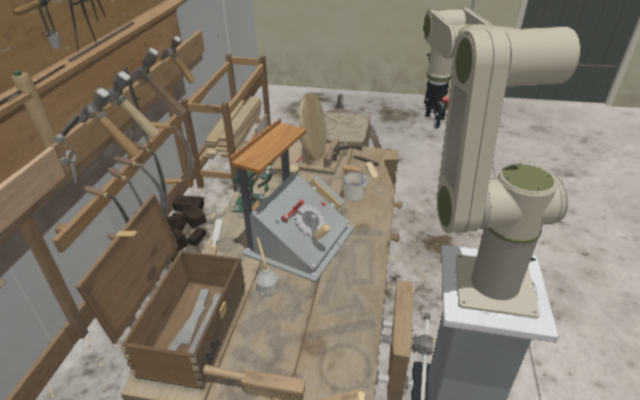

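View pics/a_wrist.png

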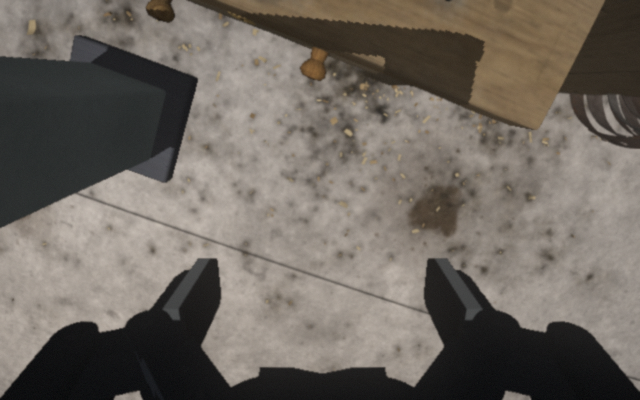

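The side view shows the clamp around (300,220), with the red pawl at (293,211), the wheel at (310,218) and the crank handle near (322,230). The oil can is at (266,280) and the mug at (354,185). The arm blocks most of the scene view. I'll zoom in.

Run:
```python
import cv2
a=cv2.imread("pics/a_side.png")[110:310,220:400]
cv2.imwrite("pics/z_side.png",cv2.resize(a,None,fx=3,fy=3,interpolation=cv2.INTER_CUBIC)[:600])
a=cv2.imread("pics/a_scene.png")[130:340,240:440]
cv2.imwrite("pics/z_scene.png",cv2.resize(a,None,fx=2.8,fy=2.8,interpolation=cv2.INTER_CUBIC))
```

```text
(no output)
```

View pics/z_side.png

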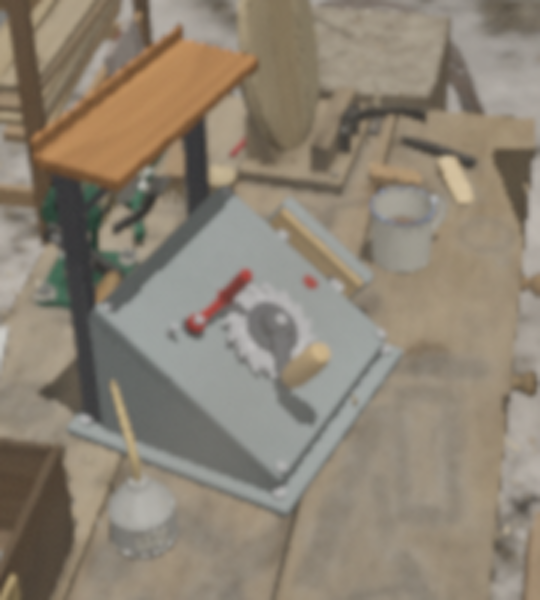

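View pics/z_scene.png

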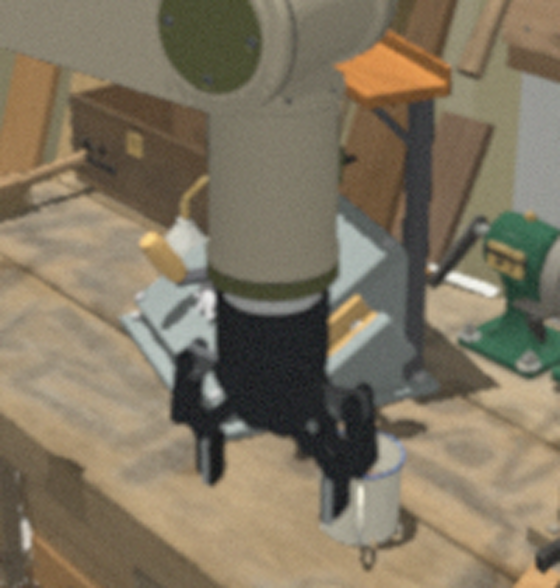

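```bash
cat > h.py <<'E'
import numpy as np, cv2
from scipy.spatial.transform import Rotation as R
from scipy.optimize import least_squares
def load(f): return np.load(f,allow_pickle=True).item()
def K(p): return np.array([[p['fx'],0,p['cx']],[0,p['fy'],p['cy']],[0,0,1]])
def Rc(p): return R.from_euler('xyz',p['attitude'],degrees=True).as_matrix()
def proj(p,X):
    X=np.atleast_2d(np.asarray(X,float)); A=Rc(p).T
    return cv2.projectPoints(X.reshape(-1,1,3),cv2.Rodrigues(A)[0],-A@p['origin'],K(p),p['dist'])[0].reshape(-1,2)
def ray(p,uv):
    u=cv2.undistortPoints(np.array([[uv]],float),K(p),p['dist'])[0,0]
    d=Rc(p)@np.array([u[0],u[1],1]); return p['origin'],d/np.linalg.norm(d)
def onz(p,uv,z):
    o,d=ray(p,uv); return o+d*(z-o[2])/d[2]
s35,c35=np.sin(np.radians(35)),np.cos(np.radians(35))
U=np.array([c35,0,s35]);L=np.array([0,1,0]);N=np.array([-s35,0,c35])
def face(u,l,n): return np.array([0,0,100.])+u*U+l*L+n*N   # clamp frame
def world(pose,X): # pose x,y,yaw(deg)
    return R.from_euler('z',pose[2],degrees=True).apply(X)+np.array([pose[0],pose[1],0])
def crank(q,n,rad=70): a=2.007+q; return face(rad*np.cos(a),rad*np.sin(a),n)
def post(q,n,rad=50): a=-1.723+q; return face(64+rad*np.cos(a),65+rad*np.sin(a),n)
E
python3 - <<'E'
from h import *
p=load("pics/a_side.npy")
z=lambda x,y:(x/3+220,y/3+110)
for n,c in dict(bl=(72,422),fl=(287,508),fr=(402,350)).items(): print(n,onz(p,z(*c),10).round(1))
for n,c,h in [("wheel",(272,326),108),("can",(145,548),0),("mug",(400,265),0)]: print(n,onz(p,z(*c),h).round(1))
E
```

```text
bl [788.7   0.9  10. ]
fl [531.8  84.6  10. ]
fr [ 447.8 -184.9   10. ]
wheel [579.9 -83.7 108. ]
can [663.4 154.2   0. ]
mug [ 472.6 -362.8    0. ]
```

```bash
cat >> h.py <<'E'
def toolR(pose,tilt=35,flip=True):
    t=np.radians(tilt); n=np.array([-np.sin(t),0,np.cos(t)]);u=np.array([np.cos(t),0,np.sin(t)])
    s=-1 if flip else 1
    M=np.column_stack([s*u,-s*L,-n])
    return R.from_euler('z',pose[2],degrees=True)*R.from_matrix(M)
def delta(cur_pos,cur_rot,pos,rot):
    A=R.from_euler('xyz',cur_rot,degrees=True)
    return A.inv().apply(np.asarray(pos)-cur_pos)/1000,(A.inv()*rot).as_rotvec()
def plan(pos,rot):
    from bench import r
    s=r.sense(); d,w=delta(s['tool_pos'],s['tcp_rot'],pos,rot)
    print('t',round(s['time'],2),'pos',s['tool_pos'].round(1),'F',s['ft_force'].round(1),'gap',round(s['finger_gap'],1),'q',s['joint_pos'].round(0))
    print('shift',d.round(4),'turn',w.round(4))
E
sed -i 's/M=np.column_stack.*/M=np.column_stack([s*u,-s*L,-n])/' h.py
python3 - <<'E'
from h import *
P=[580,-84,-17.5]
rot=toolR(P);print(rot.as_matrix().round(2),np.linalg.det(rot.as_matrix()))
# check det
g=world(P,face(0,0,200)); print(g)
plan(g,rot); plan(g,toolR(P,35,False))
E
```

```text
[[-0.78  0.3   0.55]
 [ 0.25  0.95 -0.17]
 [-0.57  0.   -0.82]] 1.0000000000000007
[470.59408602 -49.50444783 263.83040886]
t 0.15 pos [ 214.  -560.1  230.5] F [-0.2 -0.2  0.2] gap 85.7 q [-74.   8.  85.  -0.  87.  -5.]
shift [ 0.4219 -0.3855 -0.0327] turn [-0.7493 -0.2626 -2.3748]
t 0.15 pos [ 214.  -560.1  230.5] F [-0.2 -0.2  0.2] gap 85.7 q [-74.   8.  85.  -0.  87.  -5.]
shift [ 0.4219 -0.3855 -0.0327] turn [-0.206   0.5879  0.6485]
```

>>> jog_arm --pt "0.1 -0.1 -0.1 -0.2 -0.07 -0.6 0" --pt "0.2 -0.2 -0.12 -0.25 -0.09 -0.8 0" --pt "0.3 -0.28 -0.12 -0.25 -0.09 -0.8 0" --pt "0.3 -0.28 -0.12 -0.25 -0.09 -0.8 0" --pt "0.3 -0.28 -0.12 -0.25 -0.09 -0.8 0"

```text
time: 0.57
tool_pos: [298.4, -383.6, 299.5]
tcp_rot: [171.0, 6.7, 54.7]
ft_force: [1.4, 1.3, 0.8]
finger_gap: 85.4
```

Run:
```python
from h import *
P=[580,-84,-17.5]
plan(world(P,face(0,0,200)),toolR(P))
```

```text
t 0.57 pos [ 298.4 -383.6  299.5] F [1.4 1.3 0.8] gap 85.4 q [-56. -22. 106.  -3.  85. -21.]
shift [ 0.3738 -0.0503 -0.0162] turn [-0.5622 -0.1955 -1.7761]
```

>>> jog_arm --pt "0.22 -0.03 -0.05 -0.25 -0.08 -0.75 0" --pt "0.22 -0.03 -0.05 -0.25 -0.08 -0.75 0" --pt "0.22 -0.03 -0.05 -0.25 -0.08 -0.75 0" --pt "0.22 -0.03 -0.05 -0.25 -0.08 -0.75 0" --pt "0.22 -0.03 -0.05 -0.25 -0.08 -0.75 0"

```text
time: 0.98
tool_pos: [389.5, -196.8, 317.1]
tcp_rot: [166.3, 17.2, 87.8]
ft_force: [0.5, 0.7, 0.4]
finger_gap: 85.4
```

Run:
```python
from h import *
P=[580,-84,-17.5]
plan(world(P,face(0,0,200)),toolR(P))
```

```text
t 0.98 pos [ 389.5 -196.8  317.1] F [0.5 0.7 0.4] gap 85.4 q [-25. -40. 118. -10.  83. -26.]
shift [0.1593 0.0718 0.024 ] turn [-0.3666 -0.1226 -1.1866]
```

>>> jog_arm --pt "0.16 0.07 0.0 -0.2 -0.07 -0.65 0" --pt "0.16 0.07 0.0 -0.2 -0.07 -0.65 0" --pt "0.16 0.07 0.0 -0.2 -0.07 -0.65 0" --pt "0.16 0.07 0.0 -0.2 -0.07 -0.65 0" --pt "0.16 0.07 0.0 -0.2 -0.07 -0.65 0"

```text
time: 1.4
tool_pos: [464.9, -37.8, 283.2]
tcp_rot: [169.7, 28.0, 123.5]
ft_force: [-0.4, 0.3, 1.0]
finger_gap: 85.5
```

Run:
```python
from h import *
P=[580,-84,-17.5]
plan(world(P,face(0,0,200)),toolR(P))
```

```text
t 1.4 pos [464.9 -37.8 283.2] F [-0.4  0.3  1. ] gap 85.5 q [  3. -40. 124. -19.  73. -31.]
shift [-0.0023 -0.0058  0.0225] turn [-0.1813 -0.0643 -0.5859]
```

>>> jog_arm --pt "0 -0.005 0.0 -0.18 -0.065 -0.58 0" --pt "0 -0.005 0.0 -0.18 -0.065 -0.58 0" --pt "0 -0.005 0.0 -0.18 -0.065 -0.58 0" --pt "0 -0.005 0.0 -0.18 -0.065 -0.58 0" --pt "0 -0.005 0.0 -0.18 -0.065 -0.58 0"

```text
time: 1.82
tool_pos: [468.8, -45.8, 282.6]
tcp_rot: [-179.7, 34.5, 161.9]
ft_force: [0.5, 0.5, -0.1]
finger_gap: 85.6
```

Run:
```python
from h import *
from bench import r
P=[580,-84,-17.5]
plan(world(P,face(0,0,200)),toolR(P))
for n in ["scene","side","wrist"]:
    p=r.snapshot(n); cv2.imwrite(f"pics/b_{n}.png",p["pixels"][:,:,::-1])
    np.save(f"pics/b_{n}.npy",p,allow_pickle=True)
```

```text
t 1.82 pos [468.8 -45.8 282.6] F [ 0.5  0.5 -0.1] gap 85.6 q [ -7. -51. 131.  -7.  66. -77.]
shift [ 0.0083 -0.0029  0.0171] turn [-0.0109 -0.0079 -0.0092]
```

View pics/b_wrist.png

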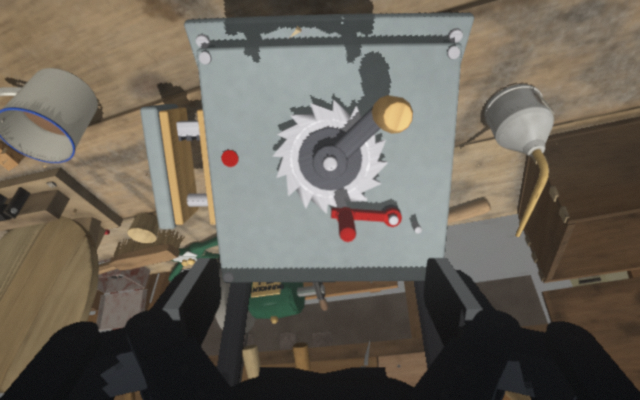

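View pics/b_scene.png

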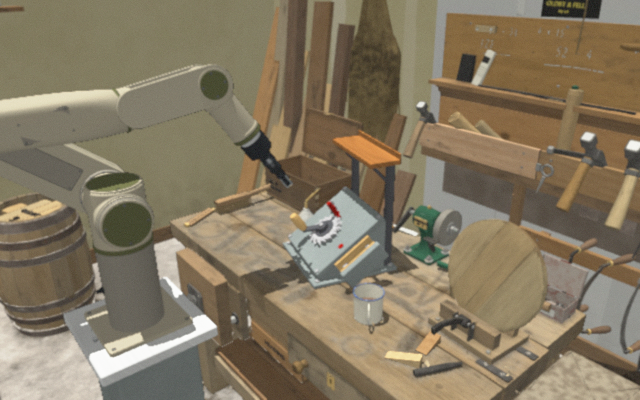

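Run:
```python
import cv2
f=lambda n,y,x,h,w,k:cv2.imwrite(f"pics/z2_{n}.png",cv2.resize(cv2.imread(f"pics/b_{n}.png")[y:y+h,x:x+w],None,fx=k,fy=k,interpolation=cv2.INTER_CUBIC))
f("wrist",80,210,170,230,3.4); f("scene",170,270,120,130,5); f("side",180,260,90,110,6)
```

```text
(no output)
```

View pics/z2_wrist.png

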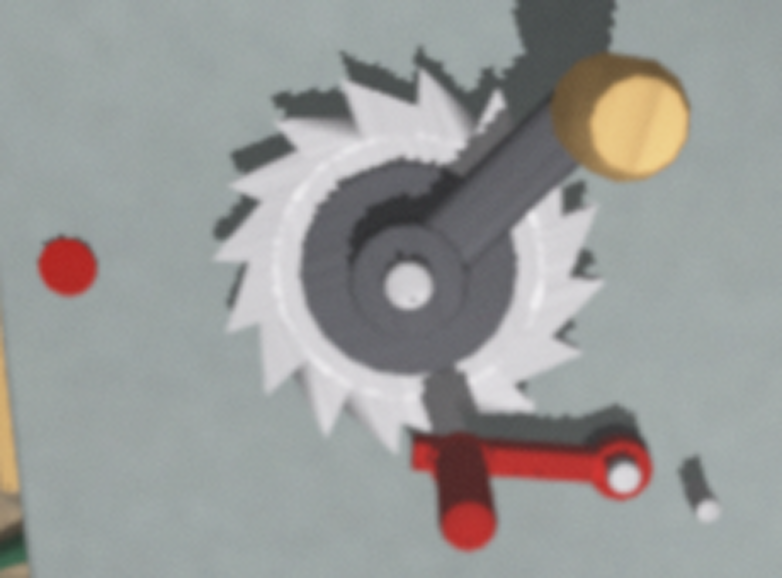

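View pics/z2_scene.png

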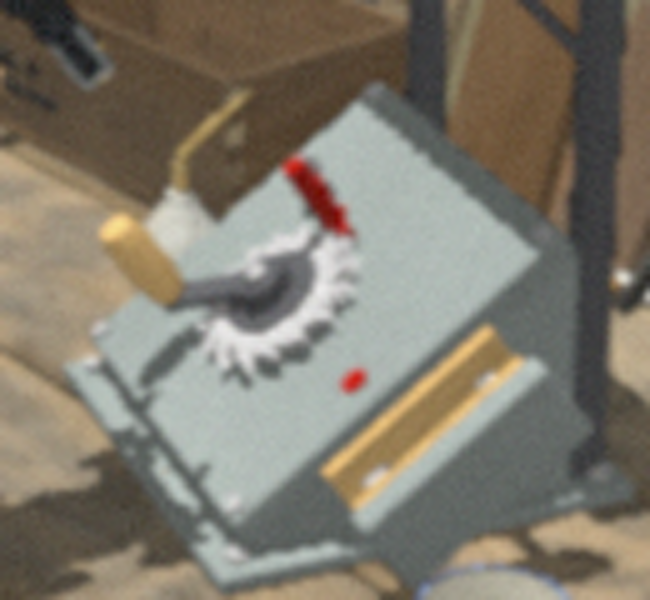

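View pics/z2_side.png

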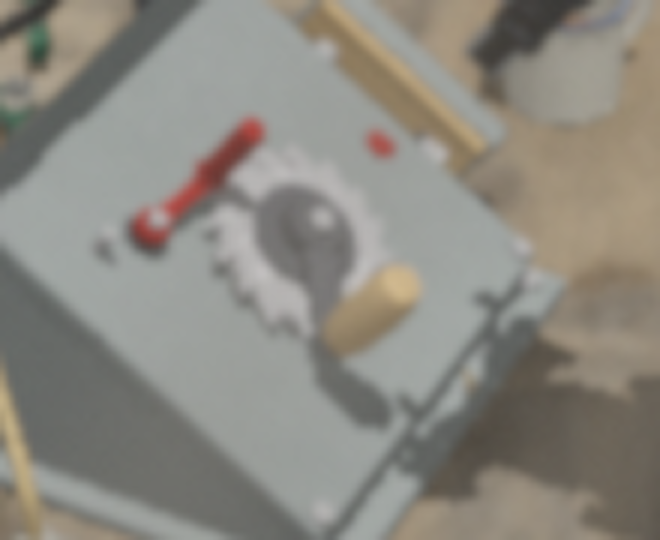

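```bash
cat > fit.py <<'E'
from h import *
W,S,C=[load(f"pics/b_{n}.npy") for n in ("wrist","side","scene")]
zw=lambda x,y:(x/3.4+210-.35,y/3.4+80-.35); zs=lambda x,y:(x/6+260-.4,y/6+180-.4); zc=lambda x,y:(x/5+270-.4,y/5+170-.4)
obs=[(W,'h',zw(640,122)),(W,'p',zw(469,527)),(W,'b',zw(409,286)),(W,'v',zw(624,477)),(W,'d',zw(68,267)),
(S,'h',zs(402,288)),(S,'p',zs(252,130)),(S,'b',zs(322,217)),(S,'v',zs(155,220)),(S,'d',zs(380,145)),
(C,'h',zc(117,228)),(C,'b',zc(257,272)),(C,'d',zc(354,381))]
def pts(v):
    x,y,w,qw,qp,nb,nv,ld=v; P=(x,y,w)
    return {k:world(P,X) for k,X in dict(h=crank(qw,96),p=post(qp,67),b=face(0,0,nb),v=face(64,65,nv),d=face(0,-ld,0)).items()}
def res(v):
    d=pts(v); return np.concatenate([(proj(c,d[k])[0]-uv) for c,k,uv in obs])
f=least_squares(res,[580,-84,-17.5,.4,.1,30,30,110],loss='soft_l1',x_scale=[10,10,1,.1,.1,10,10,10])
print(f.x.round(3)); 
for (c,k,uv),e in zip(obs,f.fun.reshape(-1,2)): print(k,e.round(2))
E
python3 fit.py
```

```text
[ 5.90171e+02 -7.87980e+01 -1.73600e+01  3.35000e-01  6.80000e-02
  3.63020e+01  2.08330e+01  1.06102e+02]
h [-0.56  0.51]
p [ 0.22 -0.13]
b [ 0.41 -0.21]
v [-0.02 -0.19]
d [ 0.01 -0.52]
h [-0.35 -0.81]
p [-0.25 -0.47]
b [-0.46  0.11]
v [-0.02 -0.51]
d [-0.43 -0.15]
h [-0.98  0.18]
b [-0.73 -0.1 ]
d [-0.16  0.54]
```

The wrist view shows the wheel at (331,160), the handle top at (398,115), the post top at (348,235) and the red dot at (230,158). All three views fit to under 1 px. I'll approach the pawl post now.

```bash
cat >> h.py <<'E'
P=[590.2,-78.8,-17.36]
E
python3 - <<'E'
from h import *
print(post(.068,0)-face(0,0,0))
print(world(P,post(.068,33)))
plan(world(P,post(.068,95)),toolR(P))
E
```

```text
[48.9810243  15.17715176 34.29688244]
[623.41252916 -73.28123516 161.3288999 ]
t 1.97 pos [469.  -47.  284.8] F [0.5 0.1 0.4] gap 85.2 q [ -7. -51. 131.  -8.  66. -77.]
shift [-0.0564  0.0242  0.1275] turn [-0.015  -0.0051 -0.0231]
```

>>> jog_arm --pt "-0.028 0.012 0.035 -0.015 -0.005 -0.023 0.45" --pt "-0.056 0.024 0.07 -0.015 -0.005 -0.023 0.45" --pt "-0.0564 0.0242 0.105 -0.015 -0.005 -0.023 0.45" --pt "-0.0564 0.0242 0.1275 -0.015 -0.005 -0.023 0.45" --pt "-0.0564 0.0242 0.1275 -0.015 -0.005 -0.023 0.45"

```text
time: 2.38
tool_pos: [588.6, -61.4, 205.2]
tcp_rot: [-179.9, 34.5, 162.7]
ft_force: [-0.7, 0.5, -1.8]
finger_gap: 47.1
```

Run:
```python
from h import *
from bench import r
plan(world(P,post(.068,33)),toolR(P))
p=r.snapshot("wrist"); cv2.imwrite(f"pics/c_wrist.png",p["pixels"][:,:,::-1])
```

```text
t 2.38 pos [588.6 -61.4 205.2] F [-0.7  0.5 -1.8] gap 47.1 q [ -7. -24. 123.  -8.  47. -77.]
shift [-0.0055 -0.0009  0.0569] turn [-0.0008 -0.0095  0.0008]
```

View pics/c_wrist.png

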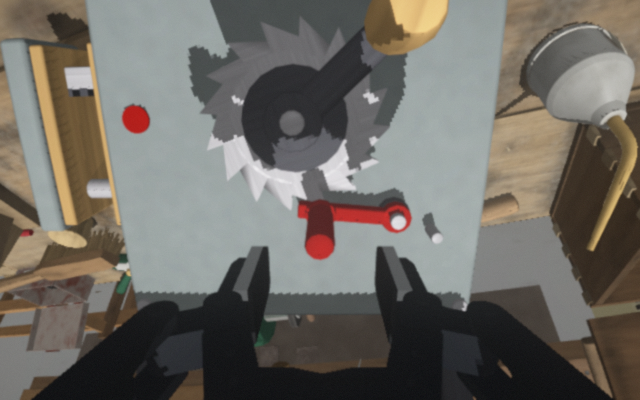

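The post top at (320,245) is centred between the fingers, so I can descend.

>>> jog_arm --pt "-0.0055 -0.001 0.02 0 -0.01 0 0.45" --pt "-0.0055 -0.001 0.04 0 -0.01 0 0.45" --pt "-0.0055 -0.001 0.057 0 -0.01 0 0.45" --pt "-0.0055 -0.001 0.057 0 -0.01 0 0.45"

```text
time: 2.77
tool_pos: [624.7, -73.3, 167.8]
tcp_rot: [-180.0, 35.5, 162.8]
ft_force: [-0.4, 0.2, -1.1]
finger_gap: 47.0
```

Run:
```python
from h import *
from bench import r
plan(world(P,post(.068,33)),toolR(P))
p=r.snapshot("wrist"); cv2.imwrite(f"pics/d_wrist.png",p["pixels"][:,:,::-1])
```

```text
t 2.77 pos [624.7 -73.3 167.8] F [-0.4  0.2 -1.1] gap 47.0 q [ -8. -15. 121.  -8.  39. -76.]
shift [ 0.0047 -0.0004  0.0045] turn [0.0008 0.0084 0.0022]
```

View pics/d_wrist.png

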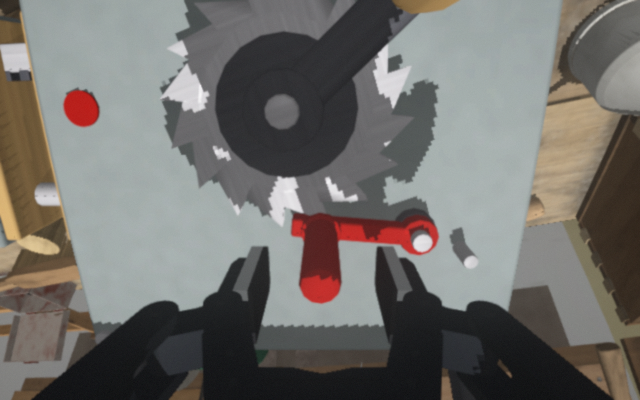

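>>> jog_arm --pt "0.003 0 0.003 0 0.004 0 0.45" --pt "0.003 0 0.003 0 0.004 0 0.45"

```text
time: 2.98
tool_pos: [624.6, -73.0, 166.5]
tcp_rot: [-180.0, 35.5, 162.9]
ft_force: [-0.2, 0.7, -0.1]
finger_gap: 47.0
```

Run:
```python
from h import *
plan(world(P,post(.068,33)),toolR(P))
```

```text
t 2.98 pos [624.6 -73.  166.5] F [-0.2  0.7 -0.1] gap 47.0 q [ -8. -15. 121.  -8.  39. -77.]
shift [ 0.0038 -0.0007  0.0036] turn [0.0018 0.0081 0.0037]
```

>>> jog_arm --pt "0.004 -0.0005 0.0035 0 0.008 0 0.45" --pt "0.004 -0.0005 0.0035 0 0.008 0 0.45"

```text
time: 3.15
tool_pos: [623.0, -73.3, 160.2]
tcp_rot: [-179.9, 34.9, 162.9]
ft_force: [0.6, 0.1, -0.5]
finger_gap: 46.5
```

Run:
```python
from h import *
plan(world(P,post(.068,33)),toolR(P))
```

```text
t 3.15 pos [623.  -73.3 160.2] F [ 0.6  0.1 -0.5] gap 46.5 q [ -8. -15. 121.  -8.  39. -77.]
shift [-0.001   0.0001 -0.0007] turn [ 0.0016 -0.0013  0.0042]
```

>>> jog_arm --pt "0 0 0 0 0 0 1" --pt "0 0 0 0 0 0 1" --pt "0 0 0 0 0 0 1" --pt "0 0 0 0 0 0 1" --pt "0 0 0 0 0 0 1" --newtons 20

```text
time: 3.57
tool_pos: [623.2, -73.7, 160.1]
tcp_rot: [-179.9, 34.9, 163.0]
ft_force: [-5.5, -1.4, 4.5]
finger_gap: 15.6
```

```bash
cat > arc.py <<'E'
from h import *
import sys
from bench import r
q0=float(sys.argv[1]); s=r.sense()
A=R.from_euler('xyz',s['tcp_rot'],degrees=True)
print('t',s['time'],s['tool_pos'].round(1),'F',s['ft_force'].round(1),'gap',s['finger_gap'],'q',s['joint_pos'].round(0))
# current post angle from tcp
X=R.from_euler('z',-P[2],degrees=True).apply(s['tool_pos']-np.array([P[0],P[1],0]))-face(0,0,0)
print('u,l,n',X@U,X@L,X@N)
q=np.arctan2(X@L-65,X@U-64)+1.723; print('q est',q,'rad',np.hypot(X@L-65,X@U-64))
for qq in np.arange(q0,2.55,.2):
    print(round(qq,2),((toolR(P).inv().apply(world(P,post(qq,33))-world(P,post(q0,33))))/1000).round(4))
E
python3 arc.py .068
```

```text
t 3.5667 [623.2 -73.7 160.1] F [-5.5 -1.4  4.5] gap 15.620026327810317 q [ -9. -14. 121.  -8.  39. -77.]
u,l,n 59.04620324591391 14.767248453082841 32.036125724796335
q est 0.05390464256847238 rad 50.47642449951365
0.07 [0. 0. 0.]
0.27 [-0.01    0.0002 -0.    ]
0.47 [-0.0197  0.0023  0.    ]
0.67 [-0.0289  0.0063 -0.    ]
0.87 [-0.037   0.0121  0.    ]
1.07 [-0.0439  0.0194 -0.    ]
1.27 [-0.0491  0.0278  0.    ]
1.47 [-0.0526  0.0372 -0.    ]
1.67 [-0.0541  0.0471  0.    ]
1.87 [-0.0537  0.057  -0.    ]
2.07 [-0.0513  0.0667  0.    ]
2.27 [-0.047   0.0757  0.    ]
2.47 [-0.041   0.0837 -0.    ]
```

>>> jog_arm --pt "-0.01 0.0002 0 0 0 0 1" --pt "-0.0197 0.0023 0 0 0 0 1" --pt "-0.0289 0.0063 0 0 0 0 1" --pt "-0.037 0.0121 0 0 0 0 1" --pt "-0.0439 0.0194 0 0 0 0 1"

```text
time: 3.98
tool_pos: [665.2, -69.4, 187.8]
tcp_rot: [-179.6, 35.3, 163.0]
ft_force: [8.8, -23.4, -1.2]
finger_gap: 15.3
```

```bash
python3 arc.py 1.07
python3 - <<'E'
from h import *
from bench import r
p=r.snapshot("wrist"); cv2.imwrite(f"pics/e_wrist.png",p["pixels"][:,:,::-1])
E
```

```text
t 3.9833 [665.2 -69.4 187.8] F [  8.8 -23.4  -1.2] gap 15.266534072302694 q [ -7.  -9. 114.  -9.  41. -75.]
u,l,n 106.75020934950717 31.32856480077944 32.46709673844187
q est 1.0558461173812925 rad 54.41825013542791
1.07 [0. 0. 0.]
1.27 [-0.0052  0.0085  0.    ]
1.47 [-0.0087  0.0179 -0.    ]
1.67 [-0.0102  0.0277  0.    ]
1.87 [-0.0097  0.0377  0.    ]
2.07 [-0.0073  0.0474 -0.    ]
2.27 [-0.003   0.0564  0.    ]
2.47 [0.003  0.0644 0.    ]
```

View pics/e_wrist.png

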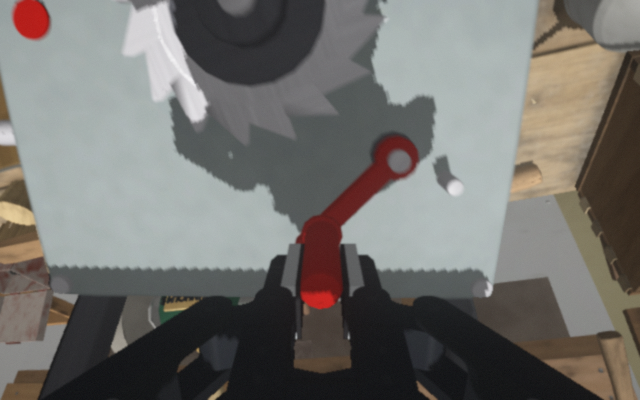

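>>> jog_arm --pt "-0.0025 0.0105 0 0 0 0 1" --pt "-0.0055 0.02 0 0 0 0 1" --pt "-0.007 0.029 0 0 0 0 1" --pt "-0.0065 0.039 0 0 0 0 1" --pt "-0.0045 0.049 0 0 0 0 1"

```text
time: 4.45
tool_pos: [683.0, -20.4, 189.8]
tcp_rot: [-179.9, 35.2, 162.9]
ft_force: [-4.0, -4.7, 6.0]
finger_gap: 15.6
```

```bash
python3 arc.py 2.07
```

```text
t 4.45 [683.  -20.4 189.8] F [-4.  -4.7  6. ] gap 15.602862564732648 q [ -1.  -6. 110. -14.  42. -67.]
u,l,n 109.8051653291698 83.4440663781482 32.76764191466705
q est 2.105800352817004 rad 49.37911254158093
2.07 [0. 0. 0.]
2.27 [0.0043 0.009  0.    ]
2.47 [0.0103 0.017  0.    ]
```

Past the balance point, at about 2.1. I'll carry it on to the stop.

>>> jog_arm --pt "0.0035 0.007 0 0 0 0 1" --pt "0.0085 0.015 0 0 0 0 1" --pt "0.0085 0.015 0 0 0 0 1" --pt "0.0085 0.015 0 0 0 0 0.4" --pt "0.0085 0.015 0 0 0 0 0.4"

```text
time: 4.87
tool_pos: [678.9, -3.0, 182.2]
tcp_rot: [-179.9, 34.9, 163.0]
ft_force: [0.1, 0.3, -0.6]
finger_gap: 38.8
```

```bash
python3 arc.py 2.47
python3 - <<'E'
from h import *
from bench import r
p=r.snapshot("wrist"); cv2.imwrite(f"pics/f_wrist.png",p["pixels"][:,:,::-1])
E
```

```text
t 4.8667 [678.9  -3.  182.2] F [ 0.1  0.3 -0.6] gap 38.760993238282076 q [  1.  -6. 111. -15.  42. -64.]
u,l,n 97.98321254459151 98.83699082398648 31.73627577177686
q est 2.506242146653526 rad 47.95623716341209
2.47 [0. 0. 0.]
```

View pics/f_wrist.png

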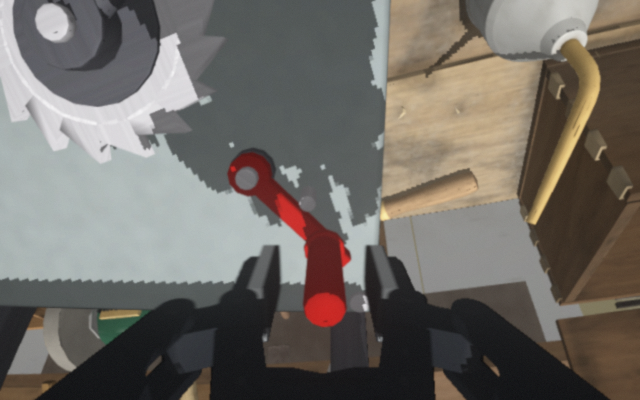

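The pawl lies on its stop on the far side, with its post at (325,280) free between the fingers. I'll withdraw and go to the crank.

```bash
cat >> h.py <<'E'
TILT=22
def gtcp(q,n=70,back=0,rad=70):
    t=toolR(P,TILT); return world(P,crank(q,n,rad))+t.apply([0,0,19-back])
E
python3 - <<'E'
from h import *
plan(gtcp(.335,back=75),toolR(P,TILT))
print(gtcp(.335),gtcp(1.5))
E
```

```text
t 4.92 pos [678.8  -3.2 182. ] F [ 0.2 -0.3 -0.3] gap 46.1 q [  1.  -6. 111. -15.  42. -64.]
shift [ 0.1344 -0.0477 -0.0928] turn [0.001  0.2248 0.0047]
[535.50293394  -9.1102868  111.73940115] [500.09316181 -76.83813327 102.22459445]
```

>>> jog_arm --pt "0 0 -0.03 0 0 0 0.4" --pt "0 0 -0.07 0 0 0 0.4" --pt "0 0 -0.1 0 0 0 0.4" --pt "0 0 -0.1 0 0 0 0.3"

```text
time: 5.25
tool_pos: [625.3, 14.5, 272.1]
tcp_rot: [179.9, 35.4, 162.9]
ft_force: [1.1, 0.4, 0.6]
finger_gap: 59.4
```

Run:
```python
from h import *
plan(gtcp(.335,back=80),toolR(P,TILT))
```

```text
t 5.25 pos [625.3  14.5 272.1] F [1.1 0.4 0.6] gap 59.4 q [  3. -19. 113. -14.  53. -64.]
shift [ 0.1386 -0.0489  0.0071] turn [0.0042 0.234  0.0036]
```

>>> jog_arm --pt "0.035 -0.015 0 0 0.1 0 0.25" --pt "0.07 -0.03 0 0 0.2 0 0.25" --pt "0.105 -0.045 0 0 0.234 0 0.25" --pt "0.1386 -0.049 0 0 0.234 0 0.25" --pt "0.1386 -0.049 0 0 0.234 0 0.25"

```text
time: 5.67
tool_pos: [493.1, 0.1, 175.5]
tcp_rot: [-179.7, 20.7, 162.9]
ft_force: [-1.8, 0.6, -2.6]
finger_gap: 63.7
```

Run:
```python
from h import *
from bench import r
p=r.snapshot("wrist"); cv2.imwrite(f"pics/g_wrist.png",p["pixels"][:,:,::-1])
plan(gtcp(.335),toolR(P,TILT))
```

```text
t 5.72 pos [4.966e+02 1.000e-01 1.794e+02] F [0.7 0.2 0.1] gap 63.9 q [ -2. -28. 124.  -6.  63. -73.]
shift [-0.013   0.0029  0.0774] turn [-0.0018 -0.017   0.0046]
```

View pics/g_wrist.png

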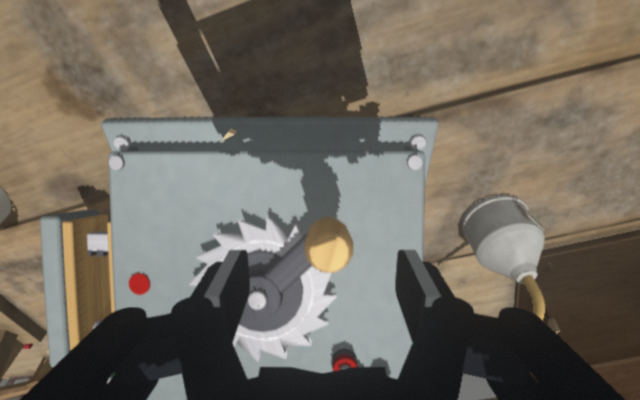

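The handle top at (329,245) is between the open fingers. Descending now.

>>> jog_arm --pt "-0.006 0.002 0.01 0 -0.01 0 0.25" --pt "-0.01 0.002 0.025 0 -0.01 0 0.25" --pt "-0.011 0.002 0.045 0 -0.01 0 0.25" --pt "-0.011 0.002 0.045 0 -0.01 0 0.25"

```text
time: 6.05
tool_pos: [527.4, -6.2, 144.9]
tcp_rot: [-179.9, 21.9, 162.9]
ft_force: [-1.4, 1.0, -1.9]
finger_gap: 64.2
```

Run:
```python
from h import *
from bench import r
p=r.snapshot("wrist"); cv2.imwrite(f"pics/i_wrist.png",p["pixels"][:,:,::-1])
plan(gtcp(.335),toolR(P,TILT))
```

```text
t 6.1 pos [527.2  -6.  146.1] F [-0.3 -0.7  0.3] gap 63.9 q [ -2. -21. 123.  -7.  57. -73.]
shift [ 0.0046 -0.0004  0.0351] turn [-0.0002 -0.001   0.0046]
```

View pics/i_wrist.png

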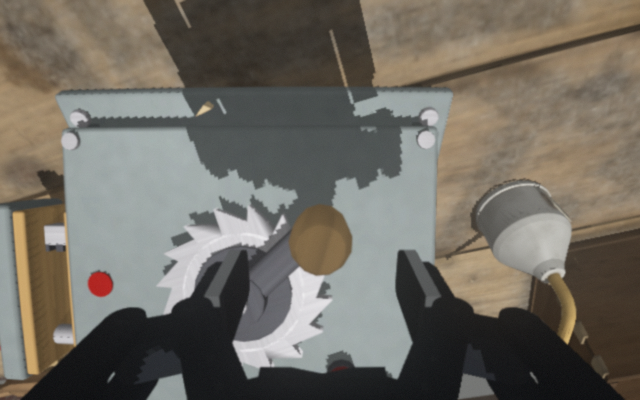

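>>> jog_arm --pt "0.004 0 0.018 0 0 0 0.25" --pt "0.004 0 0.035 0 0 0 0.25" --pt "0.004 0 0.035 0 0 0 0.25" --pt "0.004 0 0.035 0 0 0 0.25"

```text
time: 6.43
tool_pos: [536.3, -8.7, 113.8]
tcp_rot: [-179.9, 22.0, 162.9]
ft_force: [0.2, -0.0, -0.4]
finger_gap: 64.1
```

Run:
```python
from h import *
from bench import r
p=r.snapshot("wrist"); cv2.imwrite(f"pics/j_wrist.png",p["pixels"][:,:,::-1])
p=r.snapshot("side"); cv2.imwrite(f"pics/j_side.png",cv2.resize(p["pixels"][160:280,240:400,::-1],None,fx=4,fy=4))
plan(gtcp(.335),toolR(P,TILT))
```

```text
t 6.53 pos [537.2  -8.6 115.3] F [ 0.1 -0.4  0. ] gap 64.0 q [ -3. -17. 124.  -7.  52. -72.]
shift [ 0.0027 -0.001   0.0027] turn [0.0009 0.0033 0.0046]
```

View pics/j_wrist.png

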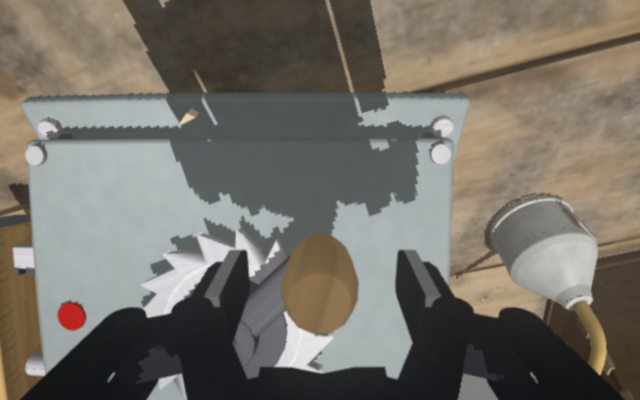

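View pics/j_side.png

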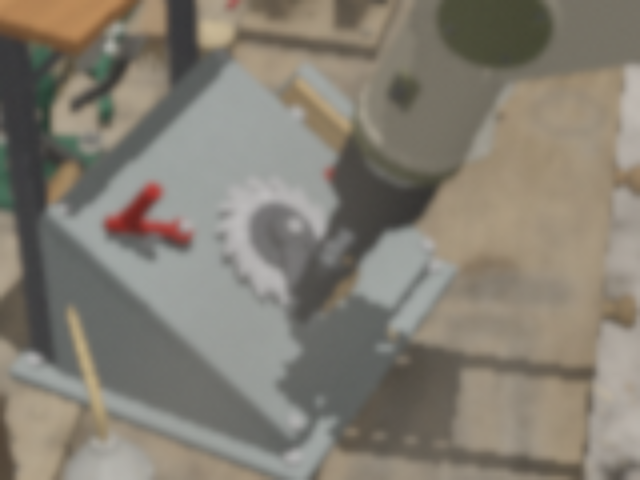

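The handle is between the fingers and the pawl is still over on its stop. I'll close on the handle.

>>> jog_arm --pt "0.002 0 0.002 0 0 0 1" --pt "0.002 0 0.002 0 0 0 1" --pt "0.002 0 0.002 0 0 0 1" --pt "0.002 0 0.002 0 0 0 1" --pt "0.002 0 0.002 0 0 0 1" --newtons 30

```text
time: 6.95
tool_pos: [535.7, -8.5, 111.9]
tcp_rot: [-179.9, 22.1, 162.9]
ft_force: [-5.2, -0.1, 5.0]
finger_gap: 28.1
```

```bash
cat > carc.py <<'E'
from h import *
import sys
from bench import r
s=r.sense(); A=R.from_euler('xyz',s['tcp_rot'],degrees=True)
print('t',s['time'],s['tool_pos'].round(1),'F',s['ft_force'].round(1),'gap',round(s['finger_gap'],1),'q',s['joint_pos'].round(0))
G=s['tool_pos']-A.apply([0,0,19])
X=R.from_euler('z',-P[2],degrees=True).apply(G-np.array([P[0],P[1],0]))-face(0,0,0)
u,l,n=X@U,X@L,X@N
q=(np.arctan2(l,u)%(2*np.pi))-2.007; print('uln',round(u,1),round(l,1),round(n,1),'q',round(q,3),'rad',round(np.hypot(u,l),1))
for qq in np.arange(1,8)*.2+q:
    print(round(qq,2),((A.inv().apply(world(P,crank(qq,n))-G))/1000).round(4))
E
python3 carc.py
```

```text
t 6.95 [535.7  -8.5 111.9] F [-5.2 -0.1  5. ] gap 28.1 q [ -3. -17. 124.  -7.  52. -72.]
uln -48.7 50.8 70.1 q 0.329 rad 70.4
0.53 [ 0.0086 -0.0109  0.002 ]
0.73 [ 0.0153 -0.0231  0.0035]
0.93 [ 0.0195 -0.0364  0.0044]
1.13 [ 0.021  -0.0503  0.0047]
1.33 [ 0.0197 -0.0642  0.0044]
1.53 [ 0.0159 -0.0776  0.0035]
1.73 [ 0.0094 -0.0899  0.002 ]
```

>>> jog_arm --pt "0.0086 -0.0109 0.002 0 0 0 1" --pt "0.0153 -0.0231 0.0035 0 0 0 1" --pt "0.0195 -0.0364 0.0044 0 0 0 1" --pt "0.021 -0.0503 0.0047 0 0 0 1"

```text
time: 7.28
tool_pos: [503.2, -50.6, 98.9]
tcp_rot: [-180.0, 22.1, 163.0]
ft_force: [-0.9, 4.2, 5.1]
finger_gap: 28.0
```

```bash
python3 carc.py
```

```text
t 7.2833 [503.2 -50.6  98.9] F [-0.9  4.2  5.1] gap 28.0 q [-10. -23. 130.  -4.  51. -81.]
uln -71.3 0.9 70.1 q 1.122 rad 71.3
1.32 [-0.0024 -0.014  -0.0006]
1.52 [-0.0062 -0.0274 -0.0015]
1.72 [-0.0125 -0.0398 -0.003 ]
1.92 [-0.0211 -0.0506 -0.005 ]
2.12 [-0.0316 -0.0595 -0.0074]
2.32 [-0.0436 -0.066  -0.0102]
2.52 [-0.0567 -0.07   -0.0132]
```

>>> jog_arm --pt "-0.0024 -0.014 -0.0006 0 0 0 1" --pt "-0.0062 -0.0274 -0.0015 0 0 0 1" --pt "-0.0125 -0.0398 -0.003 0 0 0 1" --pt "-0.0211 -0.0506 -0.005 0 0 0 1"

```text
time: 7.62
tool_pos: [504.1, -104.8, 110.6]
tcp_rot: [-179.9, 21.9, 162.9]
ft_force: [-4.8, 5.4, 4.0]
finger_gap: 28.0
```

```bash
python3 carc.py
```

```text
t 7.6167 [ 504.1 -104.8  110.6] F [-4.8  5.4  4. ] gap 28.0 q [-18. -22. 128.   0.  52. -91.]
uln -50.6 -50.5 69.9 q 1.919 rad 71.5
2.12 [-0.0115 -0.0079 -0.0027]
2.32 [-0.0235 -0.0145 -0.0055]
2.52 [-0.0366 -0.0185 -0.0085]
2.72 [-0.0501 -0.0197 -0.0117]
2.92 [-0.0636 -0.0182 -0.0148]
3.12 [-0.0766 -0.014  -0.0178]
3.32 [-0.0885 -0.0072 -0.0206]
```

>>> jog_arm --pt "-0.0115 -0.0079 -0.0027 0 0 0 1" --pt "-0.0235 -0.0145 -0.0055 0 0 0 1" --pt "-0.0366 -0.0185 -0.0085 0 0 0 1" --pt "-0.0501 -0.0197 -0.0117 0 0 0 1" --pt "-0.052 -0.0197 -0.012 0 0 0 1"

```text
time: 8.03
tool_pos: [538.3, -136.7, 139.6]
tcp_rot: [-179.8, 21.5, 162.9]
ft_force: [-29.6, 1.6, 8.6]
finger_gap: 28.0
```

```bash
python3 carc.py
```

```text
t 8.0333 [ 538.3 -136.7  139.6] F [-29.6   1.6   8.6] gap 28.0 q [-20. -16. 120.   1.  55. -94.]
uln 0.7 -70.7 69.4 q 2.715 rad 70.7
2.92 [-0.0135  0.0022 -0.0032]
3.12 [-0.0265  0.0064 -0.0063]
3.32 [-0.0384  0.0131 -0.0092]
3.52 [-0.0487  0.0222 -0.0117]
3.72 [-0.0571  0.0332 -0.0137]
3.92 [-0.0632  0.0457 -0.0152]
4.12 [-0.0668  0.0592 -0.016 ]
```

The crank is on its stop: the force rose to 30 N and the position gives q≈2.71. Releasing.

>>> jog_arm --pt "0 0 0 0 0 0 0.3" --pt "0 0 0 0 0 0 0.3" --pt "0 0 0 0 0 0 0.3" --pt "0 0 0 0 0 0 0.3"

```text
time: 8.37
tool_pos: [541.9, -136.4, 142.5]
tcp_rot: [-179.9, 22.1, 162.9]
ft_force: [0.8, 0.0, 0.4]
finger_gap: 59.8
```

```bash
python3 carc.py | head -2;  python3 - <<'E'
from h import *
from bench import r
p=r.snapshot("wrist"); cv2.imwrite(f"pics/k_wrist.png",p["pixels"][:,:,::-1])
E
```

```text
t 8.3667 [ 541.9 -136.4  142.5] F [0.8 0.  0.4] gap 59.8 q [-20. -16. 120.   1.  54. -94.]
uln 4.9 -69.4 69.9 q 2.776 rad 69.6
```

View pics/k_wrist.png

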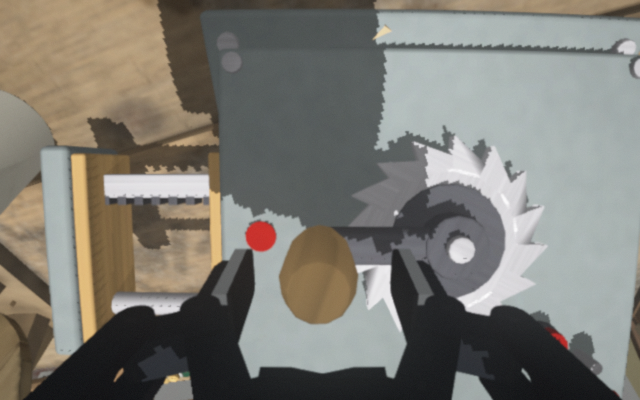

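The arm points at the red dot (261,236) and the handle is free. Withdrawing straight back.

>>> jog_arm --pt "0 0 -0.03 0 0 0 0.3" --pt "0 0 -0.06 0 0 0 0.3" --pt "0 0 -0.09 0 0 0 0.3" --pt "0 0 -0.12 0 0 0 0.3" --pt "0 0 -0.12 0 0 0 0.3"

```text
time: 8.83
tool_pos: [500.2, -123.4, 261.2]
tcp_rot: [-179.9, 22.7, 163.0]
ft_force: [0.5, -0.8, 0.7]
finger_gap: 59.9
```

>>> jog_arm --pt "0 0 -0.03 0 0 0 0.2" --pt "0 0 -0.04 0 0 0 0.2" --pt "0 0 -0.04 0 0 0 0.2" --pt "0 0 -0.04 0 0 0 0.2"

```text
time: 9.17
tool_pos: [484.7, -118.7, 290.7]
tcp_rot: [-179.9, 22.2, 162.9]
ft_force: [0.3, -0.1, 0.0]
finger_gap: 68.4
```

Run:
```python
from h import *
from bench import r
s=r.sense(); print(s['time'],s['tool_pos'],s['ft_force'],s['qd'].round(1))
for n in ["scene","side","wrist"]:
    p=r.snapshot(n); np.save(f"pics/l_{n}.npy",p,allow_pickle=True); im=p["pixels"][:,:,::-1].copy()
    for X in (world(P,crank(2.7,96)),world(P,post(2.5,67))):
        if n=="wrist":
            u=proj(p,X)[0].round().astype(int); cv2.circle(im,tuple(int(v) for v in u),4,(255,0,255),1)
    cv2.imwrite(f"pics/l_{n}.png",im if n=="wrist" else cv2.resize(im[120:330,220:440],None,fx=2.8,fy=2.8))
```

```text
9.1667 [ 484.70741101 -118.68249436  290.68871109] [ 0.2899117  -0.05310765  0.01537899] [-0.   1.5  1.8  0.  -0.1  0.1]
```

View pics/l_wrist.png

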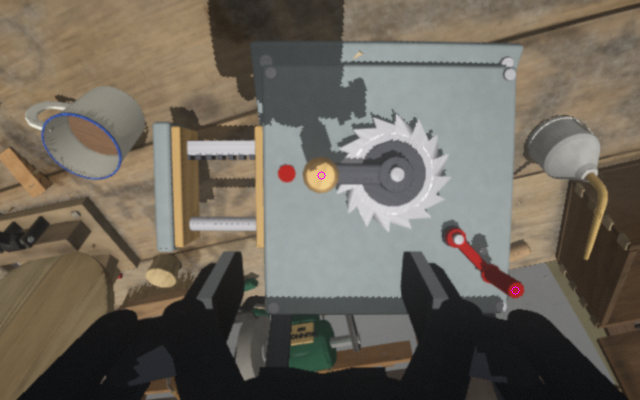

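View pics/l_side.png

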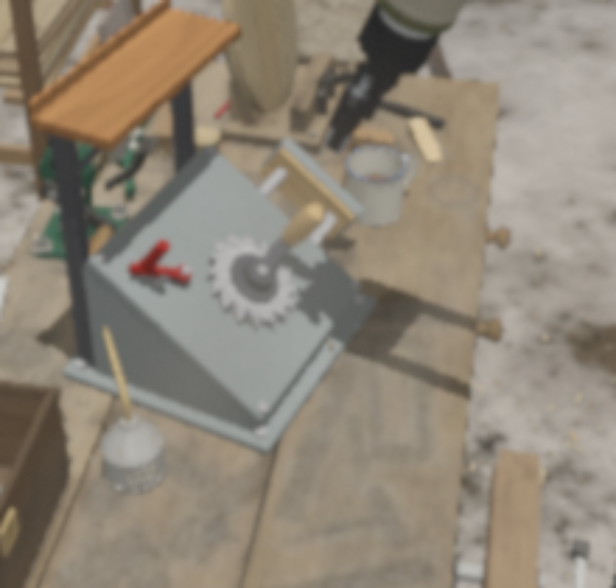

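View pics/l_scene.png

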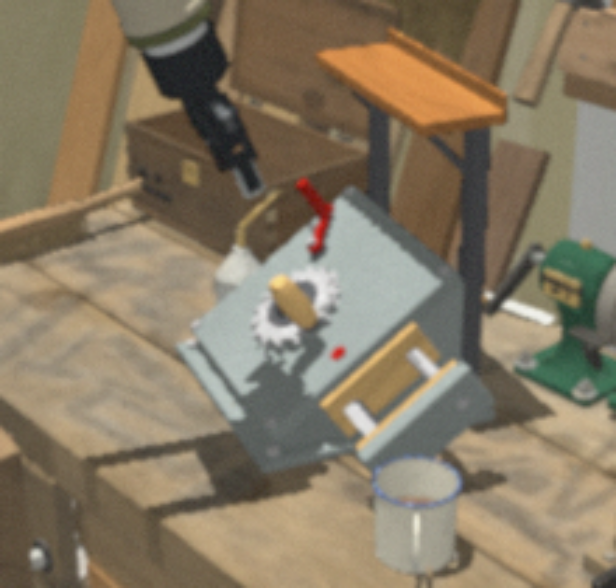

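In the wrist view, the predicted end positions fall on the handle top (321,175) and the post top (515,290). The can and mug are where they were, and nothing is touching the robot.

```bash
python3 -c "
from bench import r
print(r.hand_in())"
```

```text
the job is handed in; nothing more can be done
None
```

The clamp is fully open and the job is handed in at about 9 s of the 58 s allowed.

- **Pawl:** I gripped the red post along the face normal and carried it up and over to its far stop, then let go. It stayed there. In the last wrist picture the post top sat where the 2.5 rad stop predicts.
- **Crank:** I then wound the crank back from about 0.33 rad until it met its stop. The position read about 2.71 rad and the force rose to about 30 N. I released it, and in the last wrist picture the arm points at the red dot, with the handle top where 2.7 rad predicts.
- **Surroundings:** By eye, the oil can and mug look unmoved in the final views. The jaw has slid out without touching the mug, and the arm is clear with about 0 N on it.
- **Forces:** The largest wrist force I read was about 30 N, at the crank stop. There was also a brief 25 N pull during the pawl swing, because the tool ran about 4 mm wide of the arc. I corrected that on the next move.

None of the last checks failed or disagreed.

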